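Load a slide carrier under the stage clip

TASK

On the black stage plate, press the long bar of the spring clip down with one fingertip and, while you keep it held down, push the slide carrier along its channel with the other fingertip, beneath the raised lip of the clip, until it is fully home against the end stop. Then back off so that the clip comes down on the carrier and keeps it there. Do not pick up, lift or tip the carrier, never let the clip down on it while it is only part-way in, and leave everything else where it is.

Things in the scene. Friction and masses are not known exactly. Their poses are not given: they have to be found in the camera images.
- stage: Fixed black plate on the table, 210 x 200 x 20 mm. Origin on its underside; x is the push direction (level), y points across towards the clip's press bar, z up; 'stage' coordinates below are in this frame, in mm. The plate spans x -120 to 90, y -115 to 85; its top face (the deck) is at z 20.
- channel (a point): Point on the deck, mid-channel, at stage (-10, 0, 20). Two steel guide strips, 5 wide, run along stage x from -90 to 70, tops at z 25, inner faces at y +21.5 and -21.5; the carrier slides between them.
- stop_face (a point): Middle of the face of the steel end stop that closes the channel, at stage (70, 0, 24); the stop is 8 mm long, its top at z 28.
- carrier: Slide carrier to be pushed: loose flat aluminium block, 80 (x) x 40 (y) x 12 (z) mm, about 90 g, a glass slide on top, sliding easily (friction about 0.2). Origin: centre of its underside. It lies in the channel, x along stage x. At the start its centre is at stage x -29 to -9, its leading end short of the clip's lip. Fully home it touches the stop: centre at stage x 30, trailing end at x -10.
- pin (a point): Point on the clip's pin, at stage (0, 36, 38). The clip is a steel rocker on this level pin (6 mm thick, along stage x; bearing blocks at x -106 and 68, 8 long, y 31.5 to 40.5, up to z 42). On the +y side is its press bar; at stage x 44 to 58 its arm reaches over the channel and ends in a downturned lip. Pressing the bar down raises the lip.
- bar_mid (a point): Middle of the top of the press bar, a flat plate 100 mm long (stage x -100 to 0), 34 wide, 3 thick, polished (friction about 0.3). At rest it slopes up 0.40 rad away from the pin (top from y 50, z 31 to y 81, z 44), this point at stage (-50, 65, 37). Pressed to joint value 0.40 it lies level at y 46 to 80, its top at z 26 (6 mm above the deck), this point at (-50, 63, 26).
- clip (a joint): Clip angle, rad: 0 at rest, 0.40 with the bar pressed level, 0.44 at the firm stop. About 0.20: lip resting on the carrier's top; 0.30: lip clears the carrier by 2.5 mm; 0.40: by 5.5 mm. A spring returns it: pressing at the middle of the bar's width takes about 4 N at first, 8 N when level.
- lip (a point): Middle of the lower edge of the clip's lip; it moves with the clip. At rest it is at stage (51, 8, 26), 6 mm above the deck, and bars the way of the 12 mm thick carrier.
- spare_carrier: Bystander: an empty aluminium carrier of the same size (80 x 40 x 12 mm), with a dark recess, lying on the table beyond the stage plate. Origin at the centre of its underside.
- cover_box: Bystander: small white cover-glass box with a clear lid, 44 x 44 x 18 mm, standing on the stage plate on the side away from the clip's bar. Origin at the centre of its underside.
- oil_bottle: Bystander: small white dropper bottle with a black cap, 24 mm across, 55 mm high, standing on the stage plate beyond the cover-glass box. Origin at the centre of its underside.
- tweezers: Bystander: steel tweezers, 110 mm long and about 6 mm high, lying on the table beside the stage plate on the side of the clip's bar. Origin underneath their middle.
- amber_bottle: Bystander: amber glass bottle, 58 mm across, 110 mm high, on the table beyond the stage plate. Origin at the centre of its underside.
- petri_dish: Bystander: closed clear Petri dish, 92 mm across, 16 mm high, on the table beside the stage plate. Origin at the centre of its underside.
- slide_box: Bystander: blue slide box with a white lid, 47 x 87 x 34 mm, on the table beyond the stage plate. Origin at the centre of its underside.
Not all that is in view belongs to the job. Leave any pink or yellow look-alike of the carrier alone.

How it is judged:
By the outcome, as a careful person would: the job done as asked, in the order asked, and still so for the second after the job is handed in, with the robot touching nothing.
It also fails if it takes over 42 s, if anything falls off the work surface, if the arm or the gripper's body presses on something with over 40 N, if the wrist force passes 120 N, or if a joint passes its speed limit or range.

ROBOT

A 7-joint arm with a two-finger parallel gripper is mounted at the origin on the work surface. World frame = base frame: x ahead of the robot, y to its left, z up, the work surface at z = 0. Lengths are in m, angles in degrees, forces in N, time in s.
With the tool pointing down it reaches from about 0.4 to 0.925 m from the base axis. Payload 4.1 kg.
Tool frame: the origin (TCP) lies on the centre line of the jaws, within the pads' length; the fingertips stand 25 mm ahead of it and the grasp point (between the pads) lies 6 mm ahead of it; x points along the fingers, y is the direction in which the jaws open and shut, and the axes are right-handed (so a half turn about x gives the same grasp; the last joint's range is limited). The gripper opens to 85 mm and grips with 20 to 120 N. Pads are 22 mm wide; open, the fingers measure 114 mm over their backs; the gripper's body (76 mm by 85 mm) begins 54 mm behind the grasp point. The pads swing forward as they close: fully open they stand 13 mm farther back than shut.
Start: joints at [59.817, 22.827, 2.584, 88.041, -1.071, 69.15, -2.905], TCP at [0.27, -0.591, 0.256] pointing down, gripper open.
Joint ranges: [-161.44, 161.44], [-28.35, 127.94], [-78.24, 83.42], [0, 140.83], [-78.03, 258.03], [13.02, 114.36], [-168.23, 168.23]. Speed limits (degrees/s): [147.25, 147.25, 180, 180, 180, 180, 180].

INTERFACE

Orientations are given as a 3x3 rotation matrix whose columns are the frame's x, y, z axes.
In Python, from plant import ctrl gives the robot as it stands. The module is installed in compiled form; this text tells all that it offers. Calls block until the motion is done:
- ctrl.movep(position, orientation): joint-space move of the TCP to a pose.
- ctrl.move_linear(position, max_speed=0.15, ori=None, until_force=None): straight line of the TCP; ori=None keeps the orientation; max_speed is the mean speed in m/s. With until_force (N) it stops when the force on the tool has changed by that much, and returns True; else False.
- ctrl.move_j(angles): joint-space move.
- ctrl.grip(opening, f_grip=None): finger opening in m; f_grip is the grip in N (None keeps the last); returns when the fingers have stopped.
- ctrl.hold(seconds).
- ctrl.solve_ik(position, orientation): joint angles nearest the present ones, or None.
- ctrl.get_state(): the state.
- ctrl.capture(name): name is "scene" or "top" or "wrist"; returns a dict with "pixels" (480x640x3 uint8, blue, green, red), "fx", "fy", "cx", "cy" (pixels), "R" (3x3) and "t" (3): a world point X has camera coordinates R X + t. Camera axes: x right, y down, z forward; pixel columns grow to the right and rows downward; lengths in m; the calibration is good to about 2 mm. A picture is of the moment at which its call begins. There is no depth.
A pose or a line that the arm cannot do raises ctrl.PlanningError and nothing moves.
- ctrl.close_job(): hands the job in, once; it reports no verdict.
Trained networks look in the newest picture that a camera, given by its name, has taken for a name from the list of things; names that differ only in an ending like _2 or _b are one class to them, and where a whole thing is asked for, a point or a joint stands for the part that bears it (a point fixed in the world has none). Each returns a list of dicts, best first, with "score" (0 to 1); they miss things now and then, are a little off and sometimes report something else, mostly with a low value. They report only what shows in the picture. A call takes as long as a camera call. They do not tell look-alikes from the thing itself.
- ctrl.find_in(target, camera): "at" ([x, y, z] in m, in world coordinates, good to about 4 mm: the middle of the surface that is visible of it).
- ctrl.mark_of(target, camera): "at" ([x, y, z] in m, in world coordinates, good to about 4 mm: a listed point, or the origin of a listed thing).
The state is a dict: "t": time; "joint_pos": joint angles; "joint_vel": joint speeds; "tau": joint torques, N m; "tool_pos": TCP position; "ee_rot": TCP orientation; "ft_force": force on the tool from outside, world axes, zero at the start; "moment": the same for the moment, N m; "opening": finger opening in m.
Only numpy, scipy, OpenCV 4.12 (cv2) and the standard library are available. Lean on these libraries where they do the work, as an engineer would, in place of code of your own. Each camera call takes 0.05 s, during which the arm holds its last target. There are 200 camera calls.

## Working session

There is one attempt and no reset: what is moved stays moved. The work goes in short steps, each a Python script; the robot and the scene stay as the last script left them, time stands still between calls to the robot, and variables do not carry over. Pictures are saved under pics/ and viewed, about 8 in all and at most 12, crops included, and the job is handed in when it is done.

```bash
mkdir -p pics; ls; python3 - <<'E'
from plant import ctrl
import cv2,numpy as np
ims=[]
for c in ["scene","top"]:
    p=ctrl.capture(c); cv2.imwrite(f"pics/{c}0.png",p["pixels"])
    print(c,p["fx"],np.round(p["R"],3).tolist(),np.round(p["t"],3))
    for n in ["stage","channel","stop_face","carrier","pin","bar_mid","lip","clip","cover_box","oil_bottle","tweezers"]:
        try:
            r=ctrl.mark_of(n,c); print(n,[(np.round(d["at"],4).tolist(),round(d["score"],2)) for d in r[:3]])
        except Exception as e: print(n,e)
s=ctrl.get_state(); print(s["t"],s["ee_rot"],s["opening"])
E
```

```text
pics
scene 612.9253689848656 [[-0.014, 1.0, -0.005], [0.6, 0.004, -0.8], [-0.8, -0.015, -0.6]] [-0.007 -0.301  1.553]
stage [([0.7643, -0.0176, 0.0005], 0.7), ([0.6101, -0.1041, 0.0008], 0.65)]
channel [([0.6018, -0.1087, 0.0171], 0.83)]
stop_face [([0.6745, -0.0746, 0.0241], 0.56)]
carrier [([0.3495, -0.2322, 0.0019], 0.75), ([0.3889, -0.0548, 0.0023], 0.61), ([0.6831, -0.1601, 0.0211], 0.61)]
pin [([0.5975, -0.0805, 0.0354], 0.91)]
bar_mid [([0.5369, -0.0695, 0.0429], 0.82)]
lip [([0.6532, -0.0748, 0.0247], 0.77)]
clip it knows: amber_bottle, bar_mid, carrier, channel, cover_box, lip, oil_bottle, petri_dish, pin, slide_box, spare_carrier, stage, stop_face, tweezers
cover_box [([0.6219, -0.1807, 0.0221], 0.63)]
oil_bottle [([0.6826, -0.1593, 0.0205], 0.9), ([0.7061, 0.0872, -0.0002], 0.28), ([0.6741, -0.0742, 0.0261], 0.2)]
tweezers [([0.5553, 0.0086, -0.0034], 0.63)]
top 617.7766312287122 [[0.0, -1.0, -0.0], [-0.995, -0.0, -0.096], [0.096, 0.0, -0.995]] [0.017 0.602 1.306]
stage [([0.611, -0.1054, 0.0035], 0.73)]
channel [([0.6019, -0.1083, 0.0191], 0.88)]
stop_face [([0.6673, -0.0
[... 159 characters left out ...]
0422], 0.83), ([0.6024, -0.1092, 0.0162], 0.48), ([0.6313, -0.185, 0.0196], 0.47)]
bar_mid [([0.5361, -0.0726, 0.0359], 0.78), ([0.7689, -0.0193, 0.0063], 0.5), ([0.7103, 0.0835, 0.0051], 0.29)]
lip [([0.654, -0.0761, 0.03], 0.8)]
clip it knows: amber_bottle, bar_mid, carrier, channel, cover_box, lip, oil_bottle, petri_dish, pin, slide_box, spare_carrier, stage, stop_face, tweezers
cover_box [([0.6266, -0.1819, 0.0185], 0.79)]
oil_bottle [([0.6848, -0.1561, 0.0202], 0.62)]
tweezers [([0.5506, 0.0064, -0.0061], 0.57)]
1.1 [[ 1.74134865e-05  4.14942518e-01 -9.09847628e-01]
 [-9.01917060e-05 -9.09847624e-01 -4.14942517e-01]
 [-9.99999996e-01  8.92863058e-05  2.15807542e-05]] 0.08505281925744018
```

```bash
cat > h.py <<'E'
import numpy as np, cv2
from plant import ctrl
def proj(p,X):
    X=np.atleast_2d(X); c=X@np.array(p["R"]).T+np.array(p["t"])
    return np.c_[p["fx"]*c[:,0]/c[:,2]+p["cx"],p["fy"]*c[:,1]/c[:,2]+p["cy"]]
def T(pose,P):  # stage mm -> world m
    x,y,a=pose; P=np.atleast_2d(P)/1000.; c,s=np.cos(a),np.sin(a)
    return np.c_[x+c*P[:,0]-s*P[:,1], y+s*P[:,0]+c*P[:,1], P[:,2]]
OUT={"deck":[(-120,-115,20),(90,-115,20),(90,85,20),(-120,85,20)],
"ch":[(-90,-21.5,25),(70,-21.5,25),(70,21.5,25),(-90,21.5,25)],
"bar":[(-100,50,31),(0,50,31),(0,81,44),(-100,81,44)]}
def draw(p,pose,extra={},crop=None,k=2):
    im=p["pixels"].copy(); x0,y0,x1,y1=crop or (0,0,640,480)
    im=cv2.resize(im[y0:y1,x0:x1],None,fx=k,fy=k,interpolation=cv2.INTER_CUBIC)
    for o in list(OUT.values())+list(extra.values()):
        q=(proj(p,T(pose,o))+.5-[x0,y0])*k
        cv2.polylines(im,[np.int32(q*8)],True,(0,255,0),1,cv2.LINE_AA,3)
    return im
E
python3 - <<'E'
from h import *
S={"stage":(0,0,0),"channel":(-10,0,20),"stop_face":(70,0,24),"pin":(0,36,38),"bar_mid":(-50,65,37),"lip":(51,8,26)}
W={"stage":[(.6101,-.1041),(.611,-.1054)],"channel":[(.6018,-.1087),(.6019,-.1083)],"stop_face":[(.6745,-.0746),(.6673,-.0731)],"pin":[(.5975,-.0805),(.5969,-.0718)],"bar_mid":[(.5369,-.0695),(.5361,-.0726)],"lip":[(.6532,-.0748),(.654,-.0761)]}
from scipy.optimize import least_squares
f=lambda v:np.concatenate([(T(v,S[k])[0,:2]-w) for k in S for w in W[k]])
r=least_squares(f,[.61,-.1,.47],loss="soft_l1",f_scale=.003); print(r.x,np.degrees(r.x[2]),np.round(f(r.x)*1e3,1))
np.save("pose.npy",r.x)
p=ctrl.capture("top")
q=proj(p,T(r.x,OUT["deck"])); c=q.mean(0).astype(int); print(q)
x0,y0=c[0]-100,c[1]-75
cv2.imwrite("pics/a.png",draw(p,r.x,crop=(x0,y0,x0+200,y0+150),k=4)); print(x0,y0)
E
```

```text
[ 0.61114204 -0.10537889  0.47006135] 26.932531514602207 [ 1.  -1.3  0.1  0.   0.4 -1.2  0.3 -1.6 -1.   0.9  6.2 -0.6 -2.7  7.2
 -2.1 -1.5  0.2 -0.6  1.   2.5 -0.2 -0.3 -1.   1. ]
[[450.84187711 265.4956007 ]
 [405.84994319 180.36260634]
 [324.68303287 221.25130339]
 [368.86812772 307.49047355]]
287 168
```

View pics/a.png

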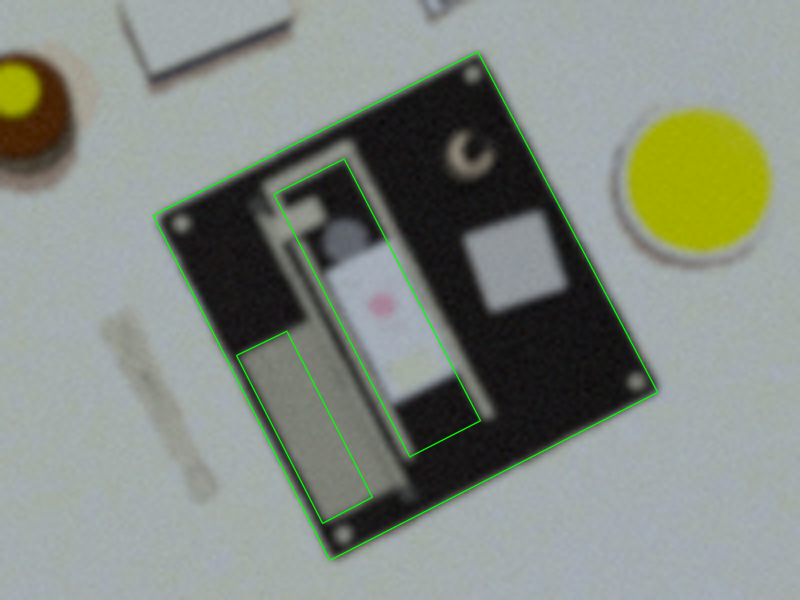

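View pics/scene0.png

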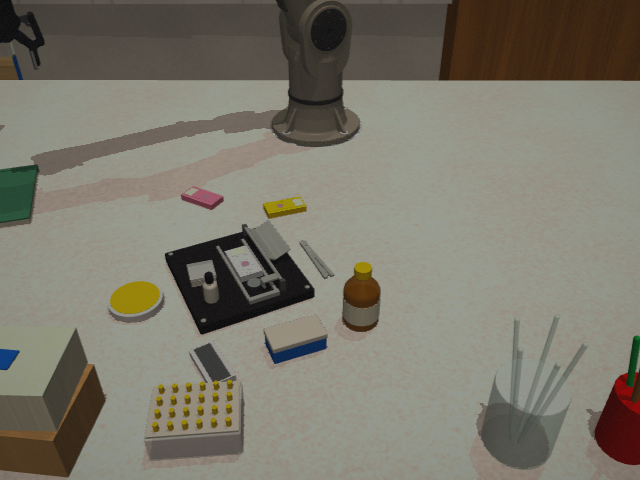

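The top view (crop offset 287,168, ×4) confirms the fitted stage pose: the deck, channel and bar outlines line up. The carrier with its white slide lies in the channel at crop (357,254) to (426,389). The pink and yellow look-alikes are off the stage near the base. Next I locate the carrier ends and move above the start point.

```bash
cat >> h.py <<'E'
def back(p,uv,z,pose):
    R,t=np.array(p["R"]),np.array(p["t"]); C=-R.T@t
    d=R.T@np.array([(uv[0]-p["cx"])/p["fx"],(uv[1]-p["cy"])/p["fy"],1]); X=C+d*(z-C[2])/d[2]
    x,y,a=pose; c,s=np.cos(a),np.sin(a); e=X[:2]-[x,y]
    return np.array([c*e[0]+s*e[1],-s*e[0]+c*e[1]])*1000
pose=np.load("pose.npy")
sx=np.array([np.cos(pose[2]),np.sin(pose[2]),0]); sy=np.array([-sx[1],sx[0],0])
ORI=np.c_[[0,0,-1.],-sy,-sx]
def W(x,y,z): return T(pose,(x,y,z))[0]
def st(m=""):
    s=ctrl.get_state(); f=np.array(s["ft_force"]); e=s["tool_pos"]-W(0,0,0)
    print(m,"t%.2f"%s["t"],"tcp stage",np.round([e@sx*1e3,e@sy*1e3,s["tool_pos"][2]*1e3],1),"F stage",np.round([f@sx,f@sy,f[2]],1),"open %.4f"%s["opening"]); return s
E
python3 - <<'E'
from h import *
p=ctrl.capture("top")
for n,(u,v) in {"lead":(357,254),"trail":(426,389),"disc":(345,240),"tl":(327,270),"tr":(388,238),"br":(455,375),"bl":(397,403)}.items():
    print(n,np.round(back(p,(287+(u)/4-.5,168+v/4-.5),.033,pose),1))
st("0"); ctrl.grip(.057); st("grip")
ctrl.movep(W(-85,33.5,140),ORI); st("above")
w=ctrl.capture("wrist"); cv2.imwrite("pics/w1.png",draw(w,pose,{"car":[(-59,-20,32),(21,-20,32),(21,20,32),(-59,20,32)]},k=1.25))
E
```

```text
lead [19.7 -2.8]
trail [-61.9  -2.3]
disc [29.4 -0.5]
tl [19.3 15.6]
tr [ 19.8 -21.7]
br [-62.2 -19.6]
bl [-61.5  15.1]
0 t1.20 tcp stage [-524.6 -278.7  256.4] F stage [-0.4  0.5 -0.6] open 0.0855
grip t1.60 tcp stage [-524.6 -278.7  256.4] F stage [-0.1 -0.8  0.2] open 0.0574
above t3.59 tcp stage [-85.6  32.2 140.2] F stage [-0.3  0.2  1.3] open 0.0571
```

View pics/w1.png

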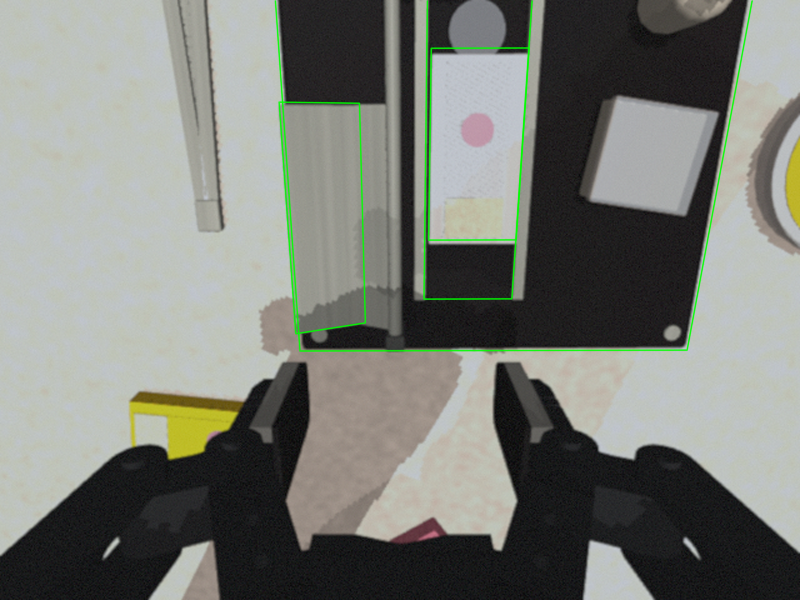

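The wrist view matches the overlay. The carrier's trailing edge is at about stage x -61, and the jaws are behind the stage on either side of the pin. Now I descend to first contact with the bar.

```bash
python3 - <<'E'
from h import *
ctrl.move_linear(W(-81,33.5,78),.12,ORI); st("pre")
print(ctrl.move_linear(W(-81,33.5,50),.03,ORI,until_force=2.5)); st("contact")
ctrl.hold(.2); st("hold")
E
```

```text
pre t4.31 tcp stage [-80.7  33.1  78.3] F stage [ 0.3 -0.3 -0. ] open 0.0571
True
contact t5.00 tcp stage [-81.1  33.6  56.5] F stage [0.6 0.7 3.8] open 0.0572
hold t5.20 tcp stage [-81.1  33.6  57. ] F stage [ 0.5 -0.9  4.1] open 0.0565
```

```bash
python3 - <<'E'
from h import *
for z in (50,47,45,44,43.2):
    r=ctrl.move_linear(W(-81,33.5,z),.03,ORI,until_force=10); st(f"{z} {r}")
    if r: break
w=ctrl.capture("wrist"); cv2.imwrite("pics/w2.png",draw(w,pose,{"b4":[(-100,46,26),(0,46,26),(0,80,26),(-100,80,26)]},k=1.25))
for c in("wrist","scene","top"):
    if c!="wrist": ctrl.capture(c)
    for n in("lip","bar_mid"):
        for d in ctrl.mark_of(n,c)[:1]:
            e=np.array(d["at"])-W(0,0,0); print(c,n,np.round([e@sx*1e3,e@sy*1e3,e[2]*1e3],1),round(d["score"],2))
E
```

```text
50 False t5.58 tcp stage [-81.   32.7  50.1] F stage [-0.5 -1.4  5.4] open 0.0570
47 False t5.83 tcp stage [-81.   32.1  47.4] F stage [-0.5 -2.9  6.4] open 0.0572
45 False t6.08 tcp stage [-81.   31.5  45.8] F stage [-2.  -3.6  9.4] open 0.0572
44 False t6.33 tcp stage [-81.   31.3  45.3] F stage [-2.8 -3.  11.6] open 0.0569
43.2 False t6.58 tcp stage [-80.9  31.2  45. ] F stage [-2.9 -2.3 17. ] open 0.0571
wrist bar_mid [-51.1  61.8  23.4] 0.97
scene lip [52.1  6.7 40.8] 0.63
scene bar_mid [-51.7  62.7  29.2] 0.75
top lip [49.6  6.3 43.1] 0.7
top bar_mid [-52.9  57.6  19.9] 0.56
```

View pics/w2.png

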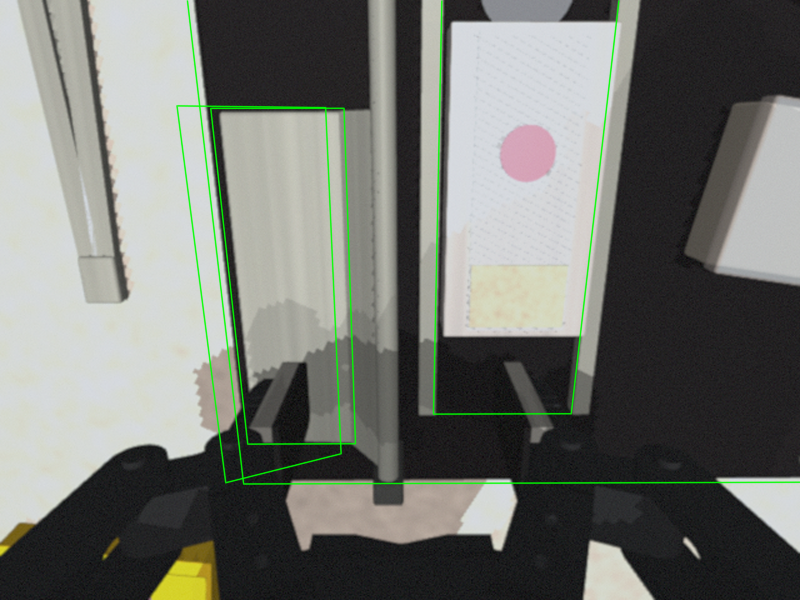

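Bar is down at about 0.42 to 0.44. The force rose steeply at TCP z 45, and both cameras put the lip at z 41 to 43, clear of the carrier top (32). The pushing finger is in the channel behind the carrier (trailing edge at crop row 335). I ease up slightly, then push.

```bash
python3 - <<'E'
from h import *
ctrl.move_linear(W(-81,33,45.2),.03,ORI); st("ease")
r=ctrl.move_linear(W(-45,33,45.2),.045,ORI,until_force=9); st(f"push1 {r}")
if not r:
    r=ctrl.move_linear(W(-16,33,45.2),.03,ORI,until_force=9); st(f"push2 {r}")
w=ctrl.capture("wrist"); cv2.imwrite("pics/w3.png",draw(w,pose,{"home":[(-10,-20,32),(70,-20,32),(70,20,32),(-10,20,32)]},k=1.25))
E
```

```text
ease t7.28 tcp stage [-81.   31.5  46. ] F stage [-1.3 -2.1  8.9] open 0.0575
push1 False t8.22 tcp stage [-46.8  33.2  45.2] F stage [-4.5  0.2 10.2] open 0.0569
push2 False t9.34 tcp stage [-20.5  33.   45.2] F stage [-8.3  1.1 15.2] open 0.0569
```

View pics/w3.png

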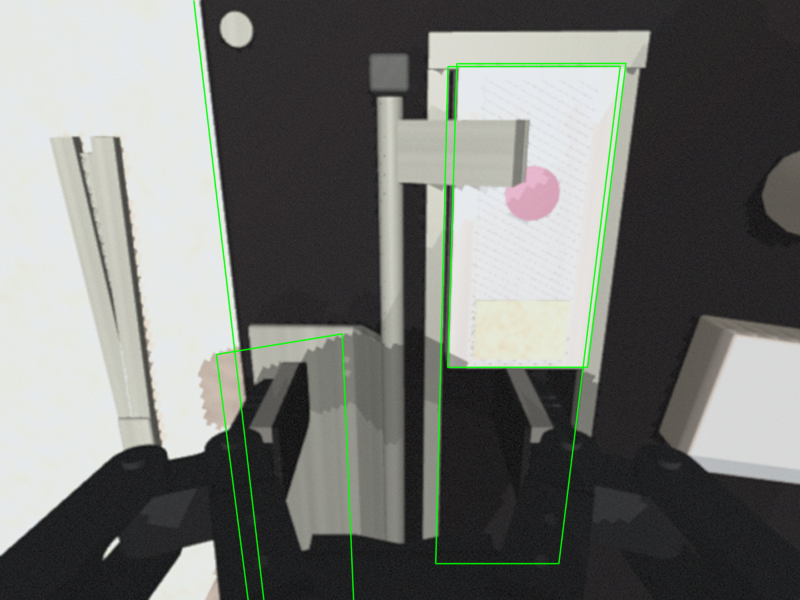

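The carrier fills the "home" outline and its leading end meets the stop face. TCP x -20.5 agrees with the expected -21. One more firm nudge to confirm it is seated, then I back off, release and look.

```bash
python3 - <<'E'
from h import *
r=ctrl.move_linear(W(-13,33,45.4),.03,ORI,until_force=8); st(f"nudge {r}"); ctrl.hold(.3); st("held")
ctrl.move_linear(W(-27,33,45.4),.04,ORI); st("retreat")
ctrl.move_linear(W(-27,33,66),.03,ORI); st("up slow")
ctrl.move_linear(W(-35,33,150),.12,ORI); st("clear")
w=ctrl.capture("wrist"); cv2.imwrite("pics/w4.png",draw(w,pose,{"home":[(-10,-20,32),(70,-20,32),(70,20,32),(-10,20,32)]},k=1.25))
for c in("wrist","scene","top"):
    if c!="wrist": ctrl.capture(c)
    for n in("lip","bar_mid","carrier","cover_box","oil_bottle","tweezers"):
        for d in ctrl.mark_of(n,c)[:2]:
            e=np.array(d["at"])-W(0,0,0); print(c,n,np.round([e@sx*1e3,e@sy*1e3,e[2]*1e3],1),round(d["score"],2))
E
```

```text
nudge False t9.64 tcp stage [-20.3  32.9  45.1] F stage [-14.6   1.7  17.2] open 0.0569
held t9.94 tcp stage [-20.2  33.   45.1] F stage [-13.2   1.8  18.5] open 0.0567
retreat t10.44 tcp stage [-25.3  33.   46.3] F stage [ 2.2 -1.5  6.6] open 0.0567
up slow t11.28 tcp stage [-27.4  33.   65.7] F stage [ 0.2 -0.3  0.9] open 0.0569
clear t12.12 tcp stage [-35.5  33.3 149.3] F stage [ 0.7  0.6 -0.2] open 0.0572
wrist lip [51.4  2.4 32.8] 0.79
wrist bar_mid [-49.9  60.2  32.4] 0.68
wrist carrier [30.8  1.1 18. ] 0.84
wrist cover_box [-23.2 -76.1  19.1] 0.97
wrist oil_bottle [ 42.5 -78.7  24.9] 0.67
wrist oil_bottle [-50.2  62.8  31.9] 0.16
wrist tweezers [ 1.300e+00  1.274e+02 -1.000e-01] 0.94
scene lip [52.8  8.8 34.2] 0.77
scene bar_mid [-49.4  66.2  37.1] 0.68
scene carrier [32.5 -2.8 18.7] 0.97
scene carrier [-176.7  147.7   -0.9] 0.75
scene cover_box [-26.  -71.8  24. ] 0.93
scene oil_bottle [ 40.1 -79.4  24.9] 0.88
scene tweezers [ -0.3 129.1  -2.3] 0.81
top lip [51.2  2.  35.8] 0.77
top lip [ -1.1 126.7  -7.4] 0.53
top bar_mid [-52.2  60.9  30.1] 0.8
top carrier [-180.1  145.7    4. ] 0.96
top carrier [-287.3    7.7   -2. ] 0.68
top oil_bottle [ 40.7 -78.3  15.6] 0.48
top tweezers [ -0.3 127.5  -3.7] 0.9
```

View pics/w4.png

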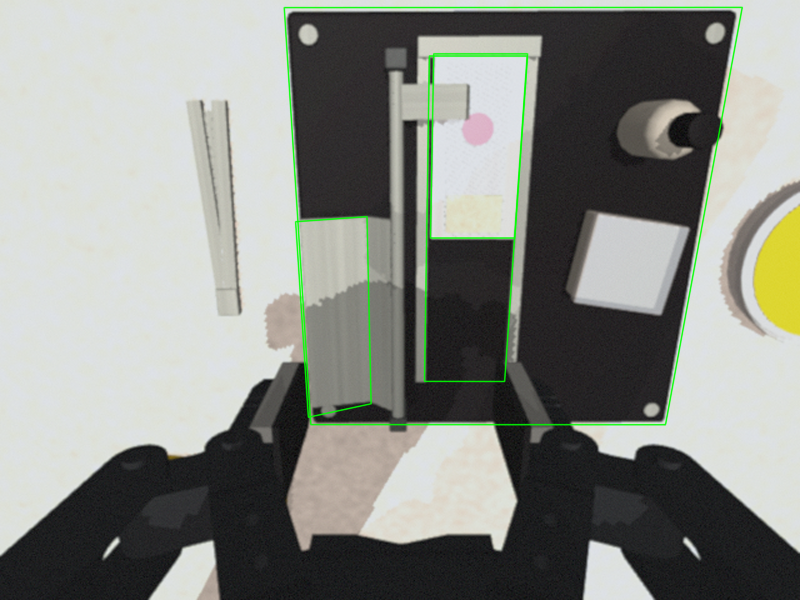

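The carrier sits exactly on the home outline against the stop. The lip rests on its top (z about 33), and the bystanders have not moved. Handing in.

```bash
python3 -c "
from plant import ctrl
ctrl.close_job()"
```

```text
the job is handed in; nothing more can be done
```

The carrier is fully home against the end stop with the clip down on it, and the job is handed in at about 12.3 s of the 42 s allowed.

**What I did:** With the jaws 57 mm apart across the pin, I pressed the bar down to about level with one fingertip. I kept it down while the other fingertip pushed the carrier to the stop. Then I retreated about 5 mm with the bar still held, let the clip down slowly and moved clear.

**Last checks:**
- **Fully home:** A final nudge stalled at tool x -20.2 mm in the stage frame (about -21 expected at home), with about 13 N along the push. In the closing wrist picture the carrier matches the home outline. The networks put its centre at stage x 31 (wrist) and 32.5 (scene), against 30 expected.
- **Clip down:** The lip reads z 33 to 36 mm, against 32 for the carrier's top, so it is resting on the carrier.
- **Everything else:** The cover box, oil bottle and tweezers show no movement beyond the networks' error. I did not measure the bystanders off the plate again at the end; the arm did not go near them.

**Disagreements:**
- The top camera did not report the carrier on the stage, only the pink and yellow look-alikes, so I set that aside.
- The lip's across-channel reading varied by about 6 mm between cameras.
- The bar went slightly past level, close to its firm stop. The pressing force peaked at about 18.5 N.

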